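Clear the stall, clamp the watch for its battery change, put the stall back in order

TASK

The watch for the next battery change lies at the back of its stall behind the press die and the parts cup: first stand both upright in the wooden side tray, leaving the watch alone until they are out of the way. Then set the watch gently, caseback up, on the two steel strips of the blue vise centred, with a long flank flat against the fixed jaw, and slide the red-finned jaw up until the watch is snug. Last, put die and cup back upright, each on the very spot where it stood at the start; tip nothing and leave the loupe and battery box alone.

Things in the scene. Friction and masses are not known exactly. Their poses are not given: they have to be found in the camera images.
- watch: Titanium watch head without bracelet, caseback (steel disc 33 mm wide, dark notches) up; 85 g. 46 mm along x between flat end faces 28 mm wide; 40 mm along y between flat long flanks 36 mm long; case 10 mm thick, 12 mm at the disc; crown in one corner. Origin: centre of underside. Starts in the stall, x along the stall's x within 0.1 rad, 10 mm behind die and cup.
- die: Loose. Nickel-plated caseback press die standing upright: foot 40 mm in diameter and 17 mm high, tapering to a plain shank 24 mm in diameter from 20 mm to 55 mm height; about 280 g. Origin: centre of the underside; z up.
- cup: Loose. Clear plastic parts cup with a yellow lid, brass parts showing inside: plain cylinder 40 mm in diameter, 52 mm high with the lid (closed, rigid); about 60 g. Origin: centre of the underside; z up.
- stall: Fixed dark stall, floor 150 (x) by 120 (y) by 4 mm, open to -x. Origin: centre of underside. Grey walls 18 mm high: back wall, inner face x = +70 mm; side walls, inner faces y = +-30 mm, x -20 to +70 mm. Watch near x = +8 mm. White 48 mm rings at x = -45, y = +-25 mm: die on one, cup on the other (varies), 10 mm apart, so grip them high, over the watch, closing along stall x.
- tray: Fixed. Empty wooden side tray, 118 mm (x) by 178 mm (y) outside, rim 12 mm high, walls and floor 4 mm thick. Origin: centre of its underside. Both die and cup fit side by side along y.
- vise: Fixed blue vise. Origin: centre of underside of the bed, 62 (x) by 130 (y) by 10 mm. Jaws act along y, 36 mm wide, tops 28 mm up. Fixed jaw at +y, inner face y = +45 mm. Two steel strips 6 mm wide at x = +-11 mm, y -27 to +45 mm, tops 18 mm up. A clamped watch has its origin at x = 0, y = +25, z = 18 mm, its y along the vise's y (either way round).
- jaw (a joint): Sliding jaw, in m: 0 fully open (inner face at vise y = -27 mm, 72 mm from the fixed jaw), growing to 0.045 as it slides to +y towards the fixed jaw. It touches a watch that lies against the fixed jaw at 0.032. About 4 N of friction, stays where it is left, no spring. Starts between 0 and 0.010.
- jaw_grip (a point): Grip point in the red fin on the sliding jaw, 54 mm above the vise's origin; the fin is 12 mm (vise x) by 14 mm (vise y), from 26 to 62 mm above the vise's origin, and moves with the jaw. Its own axes are those of the vise.
- loupe: Loose bystander, leave alone: horn-handled loupe lying flat, 46 mm brass-rimmed lens and a brown handle, 107 mm long, 9 mm thick. Origin: about its middle, on the underside; handle to its -x.
- cellbox: Loose bystander, leave alone: white button-cell box 42 by 66 mm, 14 mm high, six silver cells on top. Origin: centre of the underside.
Not all that is in view belongs to the job. There is more than one size of the tray; the job needs the larger.

How it is judged:
On the way, in this order (a step that is already met when the one before it is completed fails the run):
1. die and cup both stand released in the side tray while the watch still lies where it was (x of die in the frame of tray between -0.042 and 0.042 m and y of die in the frame of tray between -0.072 and 0.072 m and z of each of die, cup in the frame of tray below 0.01 m and angle between each of die, cup's own z axis and vertical below 0.12 rad and linear speed of each of die, cup below 0.03 m/s and contact force between each of die, cup and the fingers below 0.05 N and x of cup in the frame of tray between -0.042 and 0.042 m and y of cup in the frame of tray between -0.072 and 0.072 m and distance of watch from where it was at the start of the episode below 0.015 m), for 0.2 s.
2. the watch is clamped in the vise and released, die and cup still in the tray (y of watch in the frame of vise between 0.0225 and 0.0275 m and x of watch in the frame of vise between -0.01 and 0.01 m and z of watch in the frame of vise between 0.0155 and 0.0205 m and angle between watch's own z axis and vertical below 0.08 rad and angle between the y axis of watch and the y axis of vise, either way round below 0.1 rad and value of joint jaw above 0.0295 m and contact force between each of watch, die, cup and the fingers below 0.05 N and linear speed of watch below 0.02 m/s and x of die in the frame of tray between -0.042 and 0.042 m and y of die in the frame of tray between -0.072 and 0.072 m and z of each of die, cup in the frame of tray below 0.01 m and angle between each of die, cup's own z axis and vertical below 0.12 rad and linear speed of each of die, cup below 0.03 m/s and x of cup in the frame of tray between -0.042 and 0.042 m and y of cup in the frame of tray between -0.072 and 0.072 m), for 0.2 s.
At the end, for the whole second after the job is handed in: Watch released at rest on the vise strips (height within 2.5 mm, tilt 0.08), flank at the fixed jaw (2.5 mm, 0.10 rad), within 10 mm of mid-jaw, jaw joint over 0.0295. Die and cup released, upright (0.10 rad), at rest, each within 12 mm of its own starting place (y of watch in the frame of vise between 0.0225 and 0.0275 m and x of watch in the frame of vise between -0.01 and 0.01 m and z of watch in the frame of vise between 0.0155 and 0.0205 m and angle between watch's own z axis and vertical below 0.08 rad and angle between the y axis of watch and the y axis of vise, either way round below 0.1 rad and value of joint jaw above 0.0295 m and contact force between each of watch, die, cup and the fingers below 0.05 N and linear speed of each of watch, die, cup below 0.02 m/s and distance of each of die, cup from where it was at the start of the episode below 0.012 m and angle between each of die, cup's own z axis and vertical below 0.1 rad); the robot touches nothing.
It fails at once if the loupe is disturbed (moved over 20 mm) (distance of loupe from where it was at the start of the episode above 0.02 m).
It fails at once if the battery box is disturbed (moved over 20 mm) (distance of cellbox from where it was at the start of the episode above 0.02 m).
It fails at once if the watch, die or cup is tipped (over 0.6 rad) (angle between any of watch, die, cup's own z axis and vertical above 0.6 rad).
It fails at once if the watch is dropped (falls faster than 0.6 m/s out of the fingers) (linear speed of watch above 0.6 m/s and contact force between watch and the fingers below 0.02 N).
It also fails if it takes over 128 s, if anything falls off the work surface, if the arm or the gripper's body presses on something with over 40 N, if the wrist force passes 120 N, or if a joint passes its speed limit or range.

ROBOT

A 6-joint arm with a two-finger parallel gripper is mounted at the origin on the work surface. World frame = base frame: x ahead of the robot, y to its left, z up, the work surface at z = 0. Lengths are in m, angles in rad, forces in N, time in s.
With the tool pointing down it reaches from about 0.35 to 0.775 m from the base axis. Payload 7.3 kg.
Tool frame: the origin (TCP) lies at the centre of the arm's flange, where the gripper is bolted on; the fingertips stand 178 mm ahead of it and the grasp point (between the pads) lies 159 mm ahead of it (tip_extent is the distance from the TCP to the fingertips, in m); z points along the fingers, y is the line along which they close (so a half turn about z gives the same grasp; the last joint's range is limited). The gripper opens to 92 mm and grips with 3 to 60 N. Pads are 19 mm wide; open, the fingers measure 130 mm over their backs; the gripper's body (75 mm by 190 mm) begins 47 mm behind the grasp point.
Start: joints at [1.129, 0.342, 1.524, -0, 1.275, -0.146], TCP at [0.153, 0.502, 0.405] pointing down, gripper open.
Joint ranges: [-2.53, 2.53], [-0.77, 2.02], [0.04, 2.7], [-1, 4.14], [0.28, 2.66], [-3.11, 3.11]. Speed limits (rad/s): [2.57, 2.57, 3.14, 3.14, 3.14, 3.14].

INTERFACE

Orientations are given as [roll, pitch, yaw] about the fixed x, y, z axes, in that order (R = Rz(yaw) Ry(pitch) Rx(roll)).
In Python, from cell import * gives the robot as it stands.
- The arm moves only by the tool arm_command, never from a script. Its arguments are lists of equal length, an entry for each row: "xyz": the shift along the world's x, y, z in mm, a list of three; "spin": the turn about the world's z in degrees. In form: {"xyz": [[tx, ty, tz], ...], "spin": [spin, ...]}. A call has 1 to 20 rows; each row shifts and turns the commanded pose from where the row before left it; what a row does not reach is not made up. A row lasts 1/10 s, in which the tool goes at most 50 mm and 8.59 degrees, less where a joint would pass 70% of its speed; a pose out of reach is approached as far as the arm can. A call with a gripper value outside its range is refused whole. "jaw" is the opening, from -1 (shut) to 1 (fully open), set as the call begins (left out, the last holds). The fingers move at their own pace and stop on an object; "squeeze" is the grip in N (left out, the last holds). Time passes only in rows, so rows that do not move let the fingers close. It gives the time, the measured TCP pose, the force, the opening and the grip force at its end, in the units of the state.
- observe(): the state, without advancing time (a new reading comes with each control period).
- read_camera(name): name is "side" or "top" or "wrist"; returns a dict with "img" (400x640x3 uint8, red, green, blue), "depth" (400x640 float32, m along the optical axis (not along the pixel's ray), 0 where there is no reading), "fx", "fy", "cx", "cy" (pixels), "dist_coeffs" ([k1, k2, p1, p2, k3] as OpenCV has them; the pictures are not rectified), "world_from_camera" (4x4, takes a point from camera to world coordinates). Camera axes: x right, y up, looking along -z (the intrinsics and any distortion apply to the point x, -y, -z); pixel columns grow to the right and rows downward; lengths in m; the calibration is good to about 2 mm. A picture is of the moment at which its call begins.
- hand_in(): hands the job in; it is judged then, once.
The state is a dict: "time": time; "qpos": joint angles; "qvel": joint speeds; "joint_efforts": joint torques, N m; "tool_pos": TCP position; "tool_rot": TCP orientation; "contact_force": force on the tool from outside, world axes, zero at the start; "torque": the same for the moment, N m; "opening": finger opening in m; "grip_force": force on a finger pad.
Only numpy, scipy, OpenCV 4.12 (cv2) and the standard library are available. Lean on these libraries where they do the work, as an engineer would, in place of code of your own. Each camera call takes 0.05 s, during which the arm holds its last target. There are 200 camera calls.

## Working session

There is one attempt and no reset: what is moved stays moved. The work goes in short steps, Python scripts to look and compute and a tool call to move; the robot and the scene stay as the last step left them, time stands still between calls to the robot, and variables do not carry over. Pictures are saved under pics/ and viewed, at most 14 in all, crops included, and the job is handed in when it is done.

Besides the shell and the picture viewer there is one more tool, called after "Call:" as name(argument=value, ...), one argument or row to a line, values as JSON. arm_command: Moves the arm, as the interface text tells. Its arguments: {"type":"object","properties":{"xyz":{"type":"array","items":{"type":"array","items":{"type":"number"}}},"spin":{"type":"array","items":{"type":"number"}},"jaw":{"type":"number"},"squeeze":{"type":"number"}},"required":["xyz","spin"]}

```bash
mkdir -p pics; ls; cat > h.py <<'E'
from cell import *
import numpy as np, cv2
def cam(n):
    return read_camera(n)
def save(c,p): cv2.imwrite(p,cv2.cvtColor(c["img"],cv2.COLOR_RGB2BGR))
def ray(c,uv):
    K=np.array([[c["fx"],0,c["cx"]],[0,c["fy"],c["cy"]],[0,0,1.]])
    p=cv2.undistortPoints(np.array(uv,float).reshape(-1,1,2),K,np.array(c["dist_coeffs"],float)).reshape(-1,2)
    T=np.array(c["world_from_camera"]); d=np.c_[p[:,0],-p[:,1],-np.ones(len(p))]@T[:3,:3].T
    return T[:3,3],d
def plane(c,uv,z):
    o,d=ray(c,uv); return o+d*((z-o[2])/d[:,2])[:,None]
def bydepth(c,uv):
    o,d=ray(c,uv); uv=np.array(uv).reshape(-1,2).round().astype(int)
    return o+d*c["depth"][uv[:,1],uv[:,0]][:,None]
E
python3 - <<'E'
from h import *
for n in("top","side"):
    c=cam(n); save(c,f"pics/{n}0.png"); np.savez(f"{n}0.npz",**c); print(n,np.array(c["world_from_camera"]).round(3).tolist(),c["fx"],(c["depth"]>0).mean())
s=observe();print(s["tool_pos"],s["tool_rot"],s["time"],s["opening"])
E
```

```text
pics
top [[0.029, 0.994, -0.101, 0.469], [-0.999, 0.027, -0.023, -0.024], [-0.02, 0.102, 0.995, 1.201], [0.0, 0.0, 0.0, 1.0]] 404.91613323302664 0.995859375
side [[-0.9, 0.34, -0.272, 0.328], [-0.435, -0.696, 0.571, 0.626], [0.005, 0.632, 0.775, 0.918], [0.0, 0.0, 0.0, 1.0]] 447.51990058083453 0.9961171875
[0.15295146 0.50209166 0.40414579] [-3.14027953e+00 -1.96529828e-04  2.84581769e+00] 0.1 0.09226805806776857
```

View pics/top0.png

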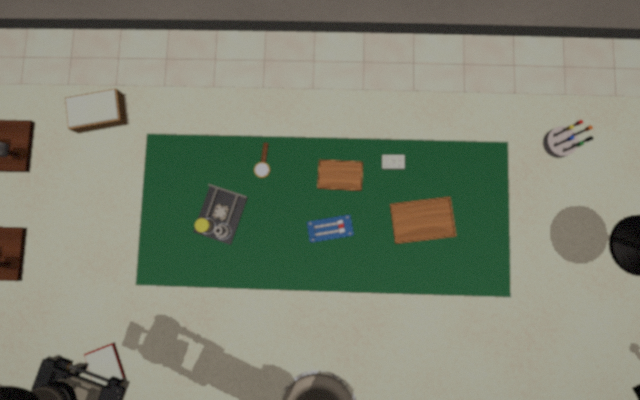

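View pics/side0.png

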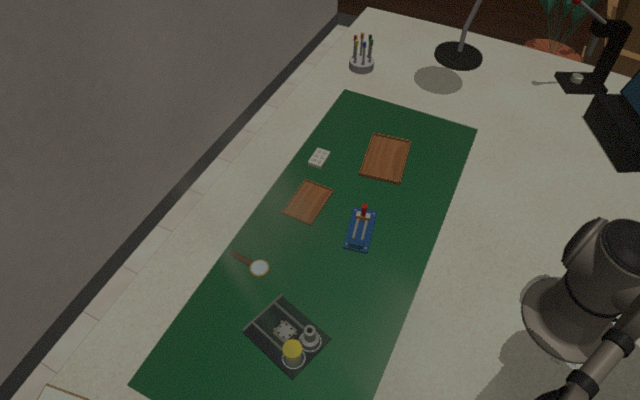

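The top view shows the stall at (222,215) with the yellow-lidded cup at (203,226) and the die at (221,231). The vise is at (330,229) with its red fin at (342,226), the loupe at (262,165) and the cell box at (393,162). There are two tray candidates, at (340,175) and (423,220); the second looks clearly larger. I'll measure both and confirm with a crop.

```bash
python3 - <<'E'
from h import *
c=dict(np.load("top0.npz"))
hsv=cv2.cvtColor(c["img"],cv2.COLOR_RGB2HSV)
H,S,V=cv2.split(hsv)
def blobs(m,name,z,roi=(130,500,135,295),amin=20):
    mm=np.zeros_like(m,np.uint8); a,b,d,e=roi; mm[d:e,a:b]=m[d:e,a:b]
    mm=cv2.morphologyEx(mm,cv2.MORPH_CLOSE,np.ones((3,3)))
    for k in cv2.findContours(mm,cv2.RETR_EXTERNAL,cv2.CHAIN_APPROX_NONE)[0]:
        if cv2.contourArea(k)<amin: continue
        P=plane(c,k.reshape(-1,2),z)[:,:2]
        r=cv2.minAreaRect((P*1000).astype(np.float32)); px=k.reshape(-1,2).mean(0)
        print(name,px.round(),np.round(r[0],1),np.round(r[1],1),round(r[2],1), "z",np.round(np.median(bydepth(c,k.reshape(-1,2))[:,2]),3))
blobs(((H<16)&(S>90)&(V>60)).astype(np.uint8),"wood",.012)
blobs(((H>100)&(H<125)&(S>90)).astype(np.uint8),"blue",.01)
blobs(((H>22)&(H<35)&(S>120)).astype(np.uint8),"yellow",.056)
blobs((((H<6)|(H>174))&(S>150)).astype(np.uint8),"red",.062,amin=5)
g=((H>45)&(H<85)&(S>100)).astype(np.uint8)
blobs(1-g,"nongreen",.01,(170,300,145,275))
P=bydepth(c,[[340,175],[423,220],[330,229],[222,215]]);print(P.round(3))
a=cv2.resize(c["img"][150:250,310:470],None,fx=5,fy=5,interpolation=cv2.INTER_CUBIC);cv2.imwrite("pics/trays.png",a[:,:,::-1])
E
```

```text
wood [422. 220.] [ 556.4 -294.8] [114.9 175.9] 8.4 z 0.013
wood [340. 175.] [683.7 -49.5] [127.5  84.9] 88.8 z 0.008
wood [264. 152.] [745.2 178.4] [10.7 53.3] 84.5 z 0.011
blue [330. 228.] [524.1 -24. ] [ 60.8 128.1] 11.1 z 0.012
yellow [202. 225.] [521.  340.7] [39.1 40. ] 47.3 z 0.056
nongreen [220. 214.] [558.2 305.1] [129.6 155.9] 73.4 z 0.002
nongreen [263. 162.] [718.  184.5] [100.8  54.1] 2.7 z 0.002
[[ 0.683 -0.05   0.01 ]
 [ 0.556 -0.299  0.003]
 [ 0.521 -0.025  0.012]
 [ 0.554  0.296  0.013]]
```

View pics/trays.png

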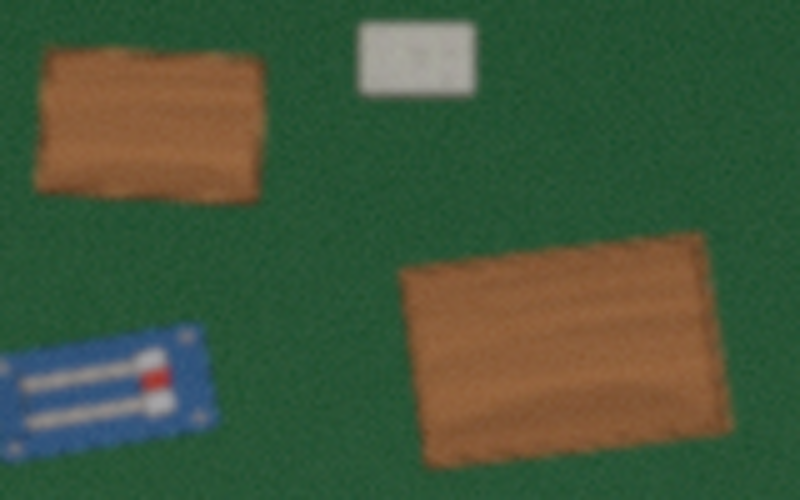

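The right-hand tray, at pixel (423,220), measures 115×176 mm, which fits the 118×178 side tray. The left one, at (340,175), is only 127×85 mm, so it's the decoy. Next I'll move the wrist camera over the stall.

Call:
arm_command(
  xyz=[
    [28,-15,0],
    [28,-15,0],
    [28,-15,0],
    [28,-15,0],
    [28,-15,0],
    [28,-15,0],
    [28,-15,0],
    [28,-15,0],
    [28,-15,0],
    [28,-15,0],
    [28,-15,0],
    [28,-15,0],
    [28,-15,0],
    [0,0,0],
    [0,0,0],
  ],
  spin=[-7,-7,-7,-7,-7,-7,-7,-7,-7,-7,-7,-7,-7,0,0],
)

```text
time: 1.6
tool_pos: [0.5173, 0.3068, 0.4039]
tool_rot: [-3.14, 0.001, 1.257]
contact_force: [0.9, 0.3, 0.4]
opening: 0.0918
grip_force: 0.0
```

```bash
python3 - <<'E'
from h import *
c=cam("wrist"); save(c,"pics/w1.png"); np.savez("w1.npz",**c); print(np.array(c["world_from_camera"]).round(3).tolist(),c["fx"])
s=observe();print(s["tool_pos"],s["tool_rot"],s["qpos"],s["time"])
E
```

```text
[[0.951, 0.295, 0.092, 0.542], [-0.309, 0.909, 0.278, 0.383], [-0.002, -0.293, 0.956, 0.383], [0.0, 0.0, 0.0, 1.0]] 316.56570831771177
[0.51664791 0.307318   0.40417764] [-3.14028813e+00  7.21309206e-04  1.25863953e+00] [4.09098214e-01 4.84144701e-01 1.30234315e+00 3.27206551e-04
 1.35656078e+00 7.21185681e-01] 1.65
```

View pics/w1.png

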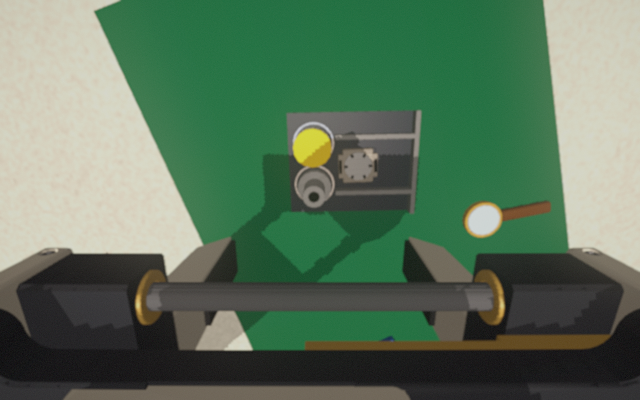

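The view shows the cup lid at (313,146), the die at (315,187), the watch at (357,166) and the stall's walls. I'll go closer for a second view.

Call:
arm_command(
  xyz=[
    [6,-8,-25],
    [6,-8,-25],
    [6,-8,-25],
    [6,-8,-25],
    [6,-8,-20],
    [0,0,0],
    [0,0,0],
  ],
  spin=[0,0,0,0,0,0,0],
)

```text
time: 2.35
tool_pos: [0.5464, 0.268, 0.2852]
tool_rot: [-3.141, -0.0, 1.259]
contact_force: [0.1, 0.5, 0.1]
opening: 0.0915
grip_force: 0.0
```

```bash
python3 - <<'E'
from h import *
c=cam("wrist"); save(c,"pics/w2.png"); np.savez("w2.npz",**c); print(np.array(c["world_from_camera"]).round(3).tolist(),c["fx"])
s=observe();print(s["tool_pos"],s["tool_rot"],s["time"])
E
```

```text
[[0.952, 0.294, 0.091, 0.571], [-0.308, 0.91, 0.278, 0.344], [-0.001, -0.292, 0.956, 0.264], [0.0, 0.0, 0.0, 1.0]] 316.56570831771177
[0.54663019 0.26815377 0.28601993] [ 3.14048079e+00 -1.13427776e-03  1.25888048e+00] 2.4
```

View pics/w2.png

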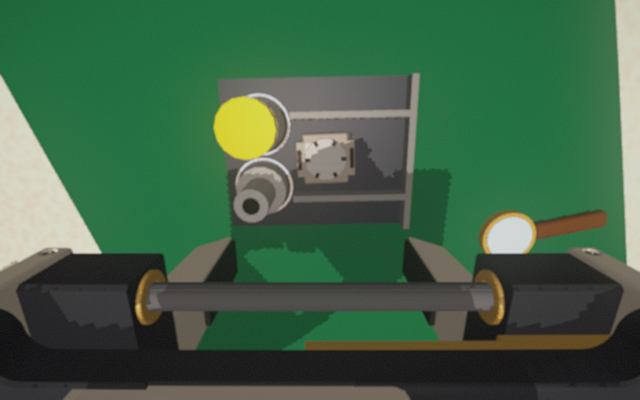

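```bash
cat >> h.py <<'E'
def cloud(c):
    v,u=np.mgrid[0:400,0:640]; uv=np.c_[u.ravel(),v.ravel()]
    o,d=ray(c,uv); return (o+d*c["depth"].ravel()[:,None]).reshape(400,640,3)
def tri(c1,p1,c2,p2):
    o1,d1=ray(c1,p1);o2,d2=ray(c2,p2);A=np.c_[d1[0],-d2[0]]
    t=np.linalg.lstsq(A,o2-o1,rcond=None)[0];a=o1+t[0]*d1[0];b=o2+t[1]*d2[0];return (a+b)/2,np.linalg.norm(a-b)
E
python3 - <<'E'
from h import *
C=[dict(np.load(f)) for f in("w1.npz","w2.npz")]; t0=dict(np.load("top0.npz"))
def big(m):
    k=max(cv2.findContours(m.astype(np.uint8),cv2.RETR_EXTERNAL,cv2.CHAIN_APPROX_NONE)[0],key=cv2.contourArea);return k
Y=[]
for c in C:
    H,S,V=cv2.split(cv2.cvtColor(c["img"],cv2.COLOR_RGB2HSV))
    P=cloud(c);z=P[...,2]; near=(abs(P[...,0]-.56)<.13)&(abs(P[...,1]-.3)<.13)&(np.arange(400)[:,None]<238)
    m=(H>20)&(H<36)&(S>110)
    top=m&(z>.048)
    k=big(top); 
    for zz in(.054,.056): print("lid",cv2.minEnclosingCircle((plane(c,k.reshape(-1,2),zz)[:,:2]*1000).astype(np.float32)),np.median(z[top]))
    e=cv2.fitEllipse(k);Y.append(e[0])
    k2=big(near&~m&(z>.05)&(z<.07));q=plane(c,k2.reshape(-1,2),.059)[:,:2];
    print("dietop",k2.reshape(-1,2).mean(0),cv2.minEnclosingCircle((q*1000).astype(np.float32)),np.median(z[near&~m&(z>.05)]))
    w=near&(abs(z-.0145)<.0035)
    for kk in cv2.findContours(w.astype(np.uint8),cv2.RETR_EXTERNAL,cv2.CHAIN_APPROX_NONE)[0]:
        if cv2.contourArea(kk)>300: print("watch",kk.reshape(-1,2).mean(0),cv2.minAreaRect((plane(c,kk.reshape(-1,2),.014)[:,:2]*1000).astype(np.float32)))
    g=(H>45)&(H<85)&(S>90); k3=big(near&~g&(z<.03)); 
    print("stall",cv2.minAreaRect((plane(c,k3.reshape(-1,2),.004)[:,:2]*1000).astype(np.float32)),"floor z",np.median(z[near&~g&(z<.008)]),"mat",np.median(z[near&g]))
    wl=near&(z>.017)&(z<.026)&~m
    for kk in cv2.findContours(wl.astype(np.uint8),cv2.RETR_EXTERNAL,cv2.CHAIN_APPROX_NONE)[0]:
        if cv2.contourArea(kk)>60: print("wall",kk.reshape(-1,2).mean(0),cv2.minAreaRect((plane(c,kk.reshape(-1,2),.02)[:,:2]*1000).astype(np.float32)))
print(Y,tri(C[0],Y[0],C[1],Y[1]))
a=C[1]["img"][65:235,205:425];cv2.imwrite("pics/w2c.png",cv2.resize(a,None,fx=3.5,fy=3.5,interpolation=cv2.INTER_CUBIC)[:,:,::-1])
E
```

```text
lid ((520.6532592773438, 345.0947570800781), 20.206697463989258) 0.05831857073537977
lid ((520.7821044921875, 345.32452392578125), 20.083797454833984) 0.05831857073537977
dietop [313.41538462 194.55384615] ((506.7560729980469, 297.8211669921875), 13.038055419921875) 0.3830131619679514
watch [357.65693431 164.24817518] ((562.8674926757812, 304.47113037109375), (40.56623077392578, 46.30632400512695), 72.98355102539062)
stall ((558.0342407226562, 304.61492919921875), (125.64830780029297, 156.9477996826172), 72.82547760009766) floor z 0.006086292220921052 mat 0.0021114797632640347
wall [314.33834586 183.52631579] ((507.3740539550781, 299.1513977050781), (35.51600646972656, 38.636497497558594), 66.61967468261719)
wall [357.75824176 164.82417582] ((562.7155151367188, 304.6156311035156), (32.20856857299805, 33.4808235168457), 30.92714500427246)
wall [388.94767442 162.15310078] ((583.0088500976562, 300.3467102050781), (118.93171691894531, 95.18448638916016), 73.11282348632812)
lid ((520.3439331054688, 345.3581848144531), 20.568225860595703) 0.05820166194774329
lid ((520.8246459960938, 345.34
[... 322 characters left out ...]
63671875, 305.388916015625), (129.20750427246094, 163.7093505859375), 73.29054260253906) floor z 0.006128962868403087 mat 0.0021811339268406615
wall [264.5026455  185.44444444] ((509.176513671875, 298.56005859375), (34.32075500488281, 39.91069412231445), 34.58622741699219)
wall [324.67883212 158.6350365 ] ((562.6773071289062, 305.2278137207031), (32.49859619140625, 32.434226989746094), 76.02700805664062)
wall [371.71373556 152.43902439] ((582.857177734375, 299.50341796875), (119.04467010498047, 95.12469482421875), 73.0941162109375)
[(312.0209655761719, 147.2901153564453), (244.89540100097656, 127.4651107788086)] (array([0.5210819 , 0.34577756, 0.05702095]), np.float64(8.532454389003709e-05))
```

View pics/w2c.png

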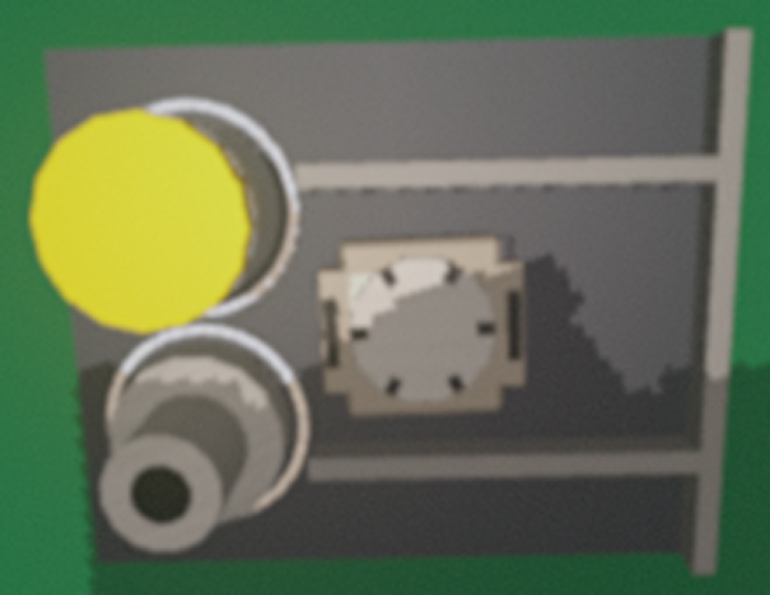

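The enlarged crop confirms the layout. The cup (yellow lid) stands on the +y ring and the die on the −y ring, 49.6 mm apart. The watch is behind them with caseback up, and the stall is at yaw −16.9°. Next I'll grasp the die at (507,298).

Call:
arm_command(
  xyz=[
    [-10,7,0],
    [-10,8,0],
    [-10,8,0],
    [-10,7,0],
    [0,0,-20],
    [0,0,-20],
    [0,0,-20],
    [0,0,-14],
    [0,0,-6],
    [0,0,0],
    [0,0,0],
  ],
  spin=[1,0,0,0,0,0,0,0,0,0,0],
  jaw=0.3,
  squeeze=20,
)

```text
time: 3.5
tool_pos: [0.5072, 0.2974, 0.2054]
tool_rot: [3.141, -0.001, 1.275]
contact_force: [0.0, -0.4, -0.1]
opening: 0.0597
grip_force: 0.0
```

Call:
arm_command(
  xyz=[
    [0,0,0],
    [0,0,0],
    [0,0,0],
    [0,0,0],
    [0,0,0],
    [0,0,0],
  ],
  spin=[0,0,0,0,0,0],
  jaw=-1,
)

```text
time: 4.1
tool_pos: [0.507, 0.2972, 0.2048]
tool_rot: [-3.142, 0.0, 1.275]
contact_force: [-1.2, 1.6, 1.4]
opening: 0.0229
grip_force: 20.3
```

Call:
arm_command(
  xyz=[
    [0,0,8],
    [0,0,20],
    [0,0,25],
    [0,0,27],
    [0,-15,10],
    [2,-25,0],
    [3,-35,0],
    [3,-35,0],
    [3,-35,0],
    [3,-35,0],
    [3,-35,0],
    [3,-35,0],
    [3,-35,0],
    [3,-35,0],
    [3,-35,0],
  ],
  spin=[0,0,0,0,0,0,0,0,0,0,0,0,0,0,0],
)

```text
time: 5.6
tool_pos: [0.5351, -0.0599, 0.2941]
tool_rot: [-3.14, 0.0, 1.275]
contact_force: [0.3, -0.4, -2.2]
opening: 0.0229
grip_force: 20.2
```

Call:
arm_command(
  xyz=[
    [3,-35,0],
    [3,-35,0],
    [3,-35,0],
    [3,-35,0],
    [3,-35,0],
    [3,-35,0],
    [3,-30,0],
    [3,-21,0],
    [1,-10,0],
    [0,0,0],
    [0,0,0],
  ],
  spin=[0,0,0,0,0,0,0,0,0,0,0],
)

```text
time: 6.7
tool_pos: [0.5606, -0.3281, 0.2942]
tool_rot: [-3.14, -0.001, 1.275]
contact_force: [-0.3, 0.6, -1.8]
opening: 0.0232
grip_force: 20.3
```

Call:
arm_command(
  xyz=[
    [0,0,-20],
    [0,0,-25],
    [0,0,-20],
    [0,0,-12],
    [0,0,-6],
    [0,0,-3],
    [0,0,-2],
    [0,0,-1],
    [0,0,0],
    [0,0,0],
  ],
  spin=[0,0,0,0,0,0,0,0,0,0],
)

```text
time: 7.7
tool_pos: [0.5611, -0.3289, 0.2063]
tool_rot: [3.141, 0.0, 1.275]
contact_force: [-0.0, 0.3, -2.0]
opening: 0.023
grip_force: 20.3
```

Call:
arm_command(
  xyz=[
    [0,0,0],
    [0,0,0],
    [0,0,0],
    [0,0,0],
  ],
  spin=[0,0,0,0],
  jaw=0.3,
)

```text
time: 8.1
tool_pos: [0.5611, -0.3289, 0.2061]
tool_rot: [3.141, 0.0, 1.275]
contact_force: [-0.8, 0.7, -0.3]
opening: 0.0504
grip_force: 0.0
```

Call:
arm_command(
  xyz=[
    [0,0,10],
    [0,0,25],
    [0,0,30],
    [0,0,30],
    [0,5,10],
    [0,0,0],
    [0,0,0],
  ],
  spin=[0,0,0,0,0,0,0],
)

```text
time: 8.8
tool_pos: [0.5608, -0.3233, 0.3098]
tool_rot: [-3.14, -0.001, 1.275]
contact_force: [-0.4, 0.6, -0.5]
opening: 0.0596
grip_force: 0.0
```

```bash
python3 - <<'E'
from h import *
c=cam("wrist"); save(c,"pics/w3.png"); np.savez("w3.npz",**c)
s=observe();print(s["tool_pos"],s["tool_rot"],s["time"],s["contact_force"])
E
```

```text
[ 0.56070136 -0.32342811  0.30911669] [-3.13900348e+00 -8.62375280e-04  1.27523527e+00] 8.85 [-0.18160225 -0.44213234 -0.40067283]
```

View pics/w3.png

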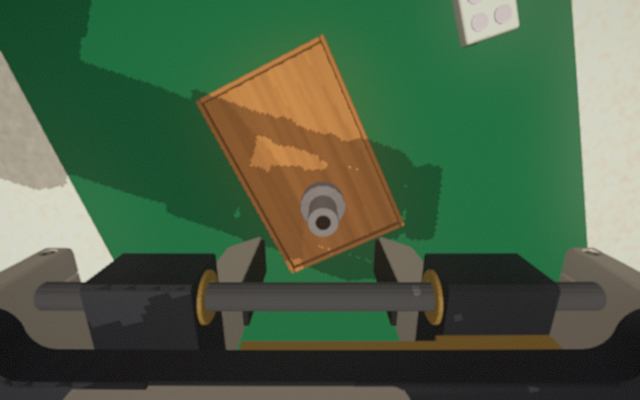

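The picture shows the die upright in the large tray at about (322,210), foot at (323,205). Next is the cup.

Call:
arm_command(
  xyz=[
    [0,15,0],
    [-1,30,0],
    [-2,40,0],
    [-2,40,0],
    [-2,40,0],
    [-2,40,0],
    [-2,40,0],
    [-2,40,0],
    [-2,40,0],
    [-2,40,0],
    [-3,40,0],
    [-3,40,0],
    [-3,40,0],
    [-3,40,0],
    [-3,40,0],
    [-3,40,0],
    [-3,30,0],
    [-2,20,0],
    [-2,14,0],
    [0,0,0],
  ],
  spin=[0,0,0,0,0,0,0,0,0,0,0,0,0,0,0,0,0,0,0,0],
  jaw=0.35,
  squeeze=12,
)

```text
time: 10.85
tool_pos: [0.5179, 0.3468, 0.3098]
tool_rot: [-3.14, 0.001, 1.277]
contact_force: [0.3, 0.8, 0.8]
opening: 0.0621
grip_force: 0.0
```

```bash
python3 - <<'E'
from h import *
s=observe();print(s["tool_pos"],s["tool_rot"],s["time"])
E
```

```text
[0.51791585 0.34681221 0.30977653] [-3.14031032e+00  8.30124715e-04  1.27732909e+00] 10.85
```

Call:
arm_command(
  xyz=[
    [3,-1,0],
    [0,0,-20],
    [0,0,-25],
    [0,0,-25],
    [0,0,-20],
    [0,0,-10],
    [0,0,-4],
    [0,0,0],
  ],
  spin=[0,0,0,0,0,0,0,0],
)

```text
time: 11.65
tool_pos: [0.5224, 0.3437, 0.2069]
tool_rot: [3.141, 0.0, 1.274]
contact_force: [-0.6, -0.7, 0.1]
opening: 0.0619
grip_force: 0.0
```

Call:
arm_command(
  xyz=[
    [0,0,0],
    [0,0,0],
    [0,0,0],
    [0,0,0],
    [0,0,0],
  ],
  spin=[0,0,0,0,0],
  jaw=-1,
)

```text
time: 12.15
tool_pos: [0.5221, 0.3443, 0.2075]
tool_rot: [3.141, -0.001, 1.275]
contact_force: [-1.2, 0.2, 5.0]
opening: 0.0401
grip_force: 12.0
```

Call:
arm_command(
  xyz=[
    [0,0,8],
    [0,0,20],
    [0,0,25],
    [0,0,27],
    [0,-15,10],
    [1,-25,0],
    [1,-35,0],
    [2,-35,0],
    [2,-35,0],
    [2,-35,0],
    [2,-35,0],
    [2,-35,0],
    [2,-35,0],
    [2,-35,0],
    [2,-35,0],
  ],
  spin=[0,0,0,0,0,0,0,0,0,0,0,0,0,0,0],
)

```text
time: 13.65
tool_pos: [0.5391, -0.013, 0.2962]
tool_rot: [-3.14, 0.0, 1.275]
contact_force: [0.2, 0.1, -1.4]
opening: 0.0397
grip_force: 12.0
```

Call:
arm_command(
  xyz=[
    [2,-35,0],
    [2,-35,0],
    [2,-35,0],
    [2,-35,0],
    [1,-35,0],
    [1,-30,0],
    [0,-25,0],
    [0,-15,0],
    [0,-5,0],
    [0,0,0],
    [0,0,0],
  ],
  spin=[0,0,0,0,0,0,0,0,0,0,0],
)

```text
time: 14.75
tool_pos: [0.5499, -0.2598, 0.2966]
tool_rot: [-3.141, -0.001, 1.276]
contact_force: [-0.8, 0.4, -0.9]
opening: 0.0398
grip_force: 12.0
```

Call:
arm_command(
  xyz=[
    [0,0,-20],
    [0,0,-25],
    [0,0,-20],
    [0,0,-12],
    [0,0,-6],
    [0,0,-3],
    [0,0,-2],
    [0,0,-1],
    [0,0,0],
    [0,0,0],
  ],
  spin=[0,0,0,0,0,0,0,0,0,0],
)

```text
time: 15.75
tool_pos: [0.5501, -0.2609, 0.2082]
tool_rot: [3.141, 0.0, 1.275]
contact_force: [0.0, -0.8, -1.3]
opening: 0.0395
grip_force: 12.0
```

Call:
arm_command(
  xyz=[
    [0,0,-1],
    [0,0,0],
  ],
  spin=[0,0],
)

```text
time: 15.95
tool_pos: [0.5501, -0.2609, 0.2074]
tool_rot: [3.141, 0.0, 1.275]
contact_force: [-1.1, 0.2, 4.3]
opening: 0.0396
grip_force: 12.0
```

Call:
arm_command(
  xyz=[
    [0,0,0],
    [0,0,0],
    [0,0,0],
    [0,0,0],
  ],
  spin=[0,0,0,0],
  jaw=0.35,
)

```text
time: 16.35
tool_pos: [0.55, -0.2608, 0.2066]
tool_rot: [-3.142, -0.0, 1.275]
contact_force: [0.0, -0.4, 0.6]
opening: 0.0612
grip_force: 0.0
```

Call:
arm_command(
  xyz=[
    [0,0,10],
    [0,0,25],
    [0,0,30],
    [0,0,30],
    [-2,20,20],
    [-5,35,20],
    [-6,35,10],
    [-6,35,0],
    [0,30,0],
    [0,10,0],
    [0,0,0],
    [0,0,0],
  ],
  spin=[0,0,0,0,0,0,0,0,0,0,0,0],
)

```text
time: 17.55
tool_pos: [0.5312, -0.0965, 0.352]
tool_rot: [3.141, 0.001, 1.275]
contact_force: [-0.1, -0.4, 0.5]
opening: 0.0619
grip_force: 0.0
```

```bash
python3 - <<'E'
from h import *
c=cam("wrist"); np.savez("w4.npz",**c)
t=cam("top"); np.savez("top1.npz",**t)
a=cv2.resize(t["img"][180:260,370:480],None,fx=5,fy=5)[:,:,::-1]
b=c["img"][:,:,::-1]; b=b[:400,:]
im=np.zeros((400,640+160,3),np.uint8); im[:,:640]=b; im[:116,640:]=cv2.resize(t["img"][180:260,370:480],(160,116))[:,:,::-1]
cv2.imwrite("pics/w4.png",im)
s=observe();print(s["tool_pos"],s["tool_rot"],s["time"])
E
```

```text
[ 0.53116507 -0.09703444  0.35171743] [3.14132474e+00 3.68563554e-04 1.27367660e+00] 17.65
```

View pics/w4.png

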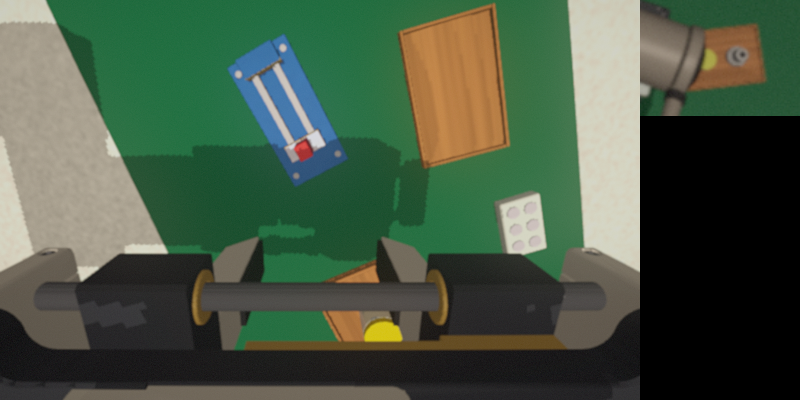

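The wrist view shows the vise with the white/red sliding jaw at (305,148) and the fixed jaw at the upper left, (262,65). The cup's lid shows at (382,330), in the tray. The inset top view shows the cup and die both standing in the tray. I'll take a second, closer vise view.

Call:
arm_command(
  xyz=[
    [-4,8,-20],
    [-4,8,-25],
    [-4,8,-20],
    [-2,4,-5],
    [0,0,0],
    [0,0,0],
  ],
  spin=[0,0,0,0,0,0],
)

```text
time: 18.25
tool_pos: [0.5176, -0.0685, 0.2826]
tool_rot: [3.14, 0.0, 1.274]
contact_force: [0.5, -0.4, 0.1]
opening: 0.0618
grip_force: 0.0
```

```bash
python3 - <<'E'
from h import *
c=cam("wrist"); save(c,"pics/w5.png"); np.savez("w5.npz",**c)
s=observe();print(s["tool_pos"],s["tool_rot"],s["time"])
for f in("w4.npz","w5.npz"):
    c=dict(np.load(f)); H,S,V=cv2.split(cv2.cvtColor(c["img"],cv2.COLOR_RGB2HSV)); P=cloud(c); z=P[...,2]
    near=(abs(P[...,0]-.524)<.1)&(abs(P[...,1]+.024)<.1)&(np.arange(400)[:,None]<238)
    K=lambda m:max(cv2.findContours(m.astype(np.uint8),cv2.RETR_EXTERNAL,cv2.CHAIN_APPROX_NONE)[0],key=cv2.contourArea).reshape(-1,2)
    R=lambda k,zz:[np.round(x,1) for x in cv2.minAreaRect((plane(c,k,zz)[:,:2]*1000).astype(np.float32))]
    g=(H>45)&(H<85)&(S>90)
    bl=near&(H>95)&(H<130)&(S>90)
    print(f,"blue",R(K(cv2.morphologyEx((near&~g&(z<.03)).astype(np.uint8),cv2.MORPH_OPEN,np.ones((3,3)))),.010),"bedz",np.median(z[bl]), "mat",np.median(z[near&g]))
    red=near&((H<8)|(H>172))&(S>130); k=K(red&(z>.056)); print("redtop",k.mean(0),R(k,.062),np.median(z[red&(z>.056)]))
    st=near&(abs(z-.020)<.004)&(S<90)
    for kk in cv2.findContours(st.astype(np.uint8),cv2.RETR_EXTERNAL,cv2.CHAIN_APPROX_NONE)[0]:
        if cv2.contourArea(kk)>30: print("strip?",kk.reshape(-1,2).mean(0).round(),R(kk.reshape(-1,2),.018))
    jt=near&(abs(z-.030)<.004)
    for kk in cv2.findContours(jt.astype(np.uint8),cv2.RETR_EXTERNAL,cv2.CHAIN_APPROX_NONE)[0]:
        if cv2.contourArea(kk)>20: print("jaw top",kk.reshape(-1,2).mean(0).round(),R(kk.reshape(-1,2),.028))
E
```

```text
[ 0.51763982 -0.06849721  0.28284573] [3.13911853e+00 1.04197889e-04 1.27448364e+00] 18.3
w4.npz blue [array([523.8, -20.6]), array([ 63.6, 132. ]), np.float64(11.1)] bedz 0.012244949393048127 mat 0.0021752633641111963
redtop [303.22 150.38] [array([530.5, -51.1]), array([12.3, 14.3]), np.float64(9.3)] 0.06408269491133223
strip? [272. 109.] [array([510.8, -11.6]), array([ 7.5, 69.7]), np.float64(10.5)]
strip? [293.  98.] [array([532.1,  -7.4]), array([ 7.8, 70.1]), np.float64(11.2)]
jaw top [304. 144.] [array([530. , -51.5]), array([36.3, 16.3]), np.float64(11.2)]
jaw top [257.  60.] [array([513.1,  32.3]), array([36.4, 18.3]), np.float64(11.2)]
w5.npz blue [array([523.8, -20.9]), array([ 63.6, 131.9]), np.float64(11.1)] bedz 0.012281014218627817 mat 0.0021664289107540535
redtop [329.98507463 199.10447761] [array([530.3, -50.9]), array([12.3, 15.3]), np.float64(10.3)] 0.06389289831058727
strip? [299. 130.] [array([521.8, -10.3]), array([35.4, 70.5]), np.float64(11.1)]
jaw top [327. 186.] [array([530. , -51.5]), array([36.2, 16.8]), np.float64(11.3)]
jaw top [271.  81.] [array([513.4,  32.6]), array([36.2, 18.5]), np.float64(11.2)]
```

View pics/w5.png

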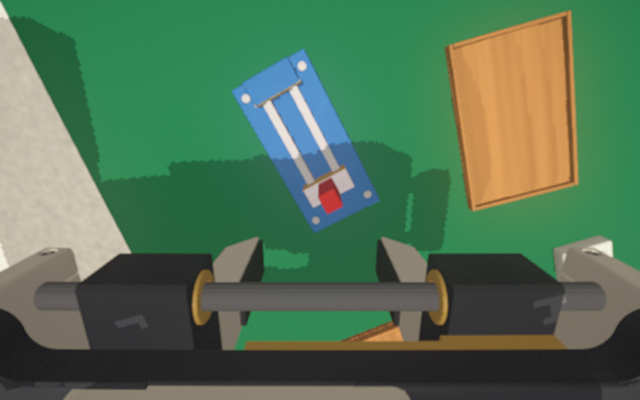

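The close view shows the vise clearly: fixed jaw top at (271,81), sliding jaw at (327,186), red fin at (330,199). Its centre comes to (523.8,−20.8) with yaw 11.15°, and the sliding joint is at about 0.004. Next is the watch, at (562.7,304.6).

Call:
arm_command(
  xyz=[
    [2,15,0],
    [3,25,0],
    [4,35,0],
    [4,35,0],
    [4,35,0],
    [4,35,0],
    [4,35,0],
    [4,35,0],
    [4,35,0],
    [4,30,0],
    [4,28,0],
    [3,20,0],
    [1,10,0],
    [0,0,0],
    [0,0,0],
    [0,0,0],
  ],
  spin=[0,0,0,0,0,0,0,0,0,0,0,0,0,0,0,0],
  jaw=0.35,
  squeeze=15,
)

```text
time: 19.9
tool_pos: [0.5621, 0.3042, 0.2819]
tool_rot: [3.142, 0.0, 1.274]
contact_force: [-0.2, -1.1, 0.6]
opening: 0.0619
grip_force: 0.0
```

```bash
python3 - <<'E'
from h import *
c=cam("wrist"); np.savez("w6.npz",**c)
s=observe();print(s["tool_pos"],s["tool_rot"],s["time"])
P=cloud(c);z=P[...,2];near=(abs(P[...,0]-.56)<.05)&(abs(P[...,1]-.305)<.04)
w=near&(abs(z-.0145)<.0035)
for kk in cv2.findContours(w.astype(np.uint8),cv2.RETR_EXTERNAL,cv2.CHAIN_APPROX_NONE)[0]:
    if cv2.contourArea(kk)>300: print("watch",kk.reshape(-1,2).mean(0),cv2.minAreaRect((plane(c,kk.reshape(-1,2),.014)[:,:2]*1000).astype(np.float32)))
E
```

```text
[0.56211482 0.30422346 0.28192741] [3.14153537e+00 2.18509924e-04 1.27372187e+00] 19.95
watch [320.484375   205.13541667] ((562.59130859375, 304.7625427246094), (40.43244552612305, 46.19063949584961), 72.96668243408203)
```

Aligned within 1 mm. Descending 98 mm.

Call:
arm_command(
  xyz=[
    [0,0,-20],
    [0,0,-25],
    [0,0,-25],
    [0,0,-15],
    [0,0,-7],
    [0,0,-4],
    [0,0,-2],
    [0,0,0],
    [0,0,0],
  ],
  spin=[0,0,0,0,0,0,0,0,0],
)

```text
time: 20.85
tool_pos: [0.5624, 0.3052, 0.1853]
tool_rot: [3.14, -0.001, 1.275]
contact_force: [-1.2, -2.0, 6.6]
opening: 0.0617
grip_force: 3.3
```

Call:
arm_command(
  xyz=[
    [0,0,0],
    [0,0,0],
    [0,0,0],
    [0,0,0],
    [0,0,0],
  ],
  spin=[0,0,0,0,0],
  jaw=-1,
)

```text
time: 21.35
tool_pos: [0.5621, 0.3057, 0.1853]
tool_rot: [3.14, -0.002, 1.275]
contact_force: [-3.0, -0.0, 7.0]
opening: 0.0461
grip_force: 16.1
```

Call:
arm_command(
  xyz=[
    [0,0,5],
    [0,0,10],
    [0,0,20],
    [0,0,25],
    [0,0,20],
    [-2,-15,0],
    [-4,-25,0],
    [-5,-30,0],
    [-5,-35,0],
    [-5,-35,0],
    [-5,-35,0],
    [-5,-35,0],
    [-5,-35,0],
    [-4,-30,0],
    [-3,-20,0],
    [0,-8,0],
    [0,0,0],
    [0,0,0],
  ],
  spin=[0,0,0,0,0,2,3,3,3,3,3,3,3,3,2,0,0,0],
)

```text
time: 23.15
tool_pos: [0.5192, 0.0028, 0.264]
tool_rot: [3.141, -0.0, 1.763]
contact_force: [-0.8, 0.2, -0.5]
opening: 0.0459
grip_force: 14.9
```

```bash
python3 - <<'E'
from h import *
s=observe();print(s["tool_pos"],s["tool_rot"],s["time"],s["contact_force"],s["opening"])
c=cam("wrist"); save(c,"pics/w7.png"); np.savez("w7.npz",**c)
c=cam("side"); a=c["img"][170:270,300:420]; cv2.imwrite("pics/s7.png",cv2.resize(a,None,fx=5,fy=5)[:,:,::-1])
print(observe()["tool_pos"])
E
```

```text
[0.51923317 0.00284416 0.26402198] [ 3.14084764e+00 -1.35150939e-04  1.76310869e+00] 23.15 [-0.79332895  0.24351865 -0.48492099] 0.04593136885971061
[0.51915125 0.00319976 0.26384581]
```

View pics/w7.png

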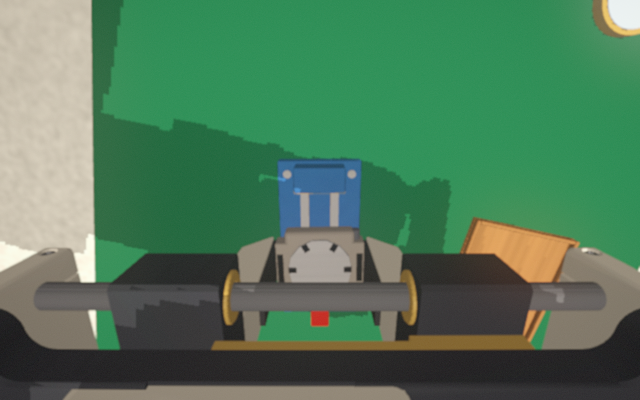

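The watch is held level over the vise, its disc at (319,258) and the vise centred at column 320. I'll measure the flank-to-jaw offset in this view.

```bash
python3 - <<'E'
from h import *
c=dict(np.load("w7.npz")); P=cloud(c); T=observe()["tool_pos"]
a=np.radians(11.15); R=np.array([[np.cos(a),np.sin(a)],[-np.sin(a),np.cos(a)]])
Q=((P[...,:2]-np.array([.5238,-.0208]))@R.T)*1000; z=P[...,2]*1000
def box(m,n):
    ys=[];
    k=max(cv2.findContours(m.astype(np.uint8),cv2.RETR_EXTERNAL,cv2.CHAIN_APPROX_NONE)[0],key=cv2.contourArea).reshape(-1,2)
    q=Q[k[:,1],k[:,0]]; print(n,"x",q[:,0].min().round(1),q[:,0].max().round(1),"y",q[:,1].min().round(1),q[:,1].max().round(1),"z",np.median(z[m]).round(1))
near=(abs(Q[...,0])<34)&(abs(Q[...,1])<75)
box(near&(abs(z-30)<4),"fixedjaw"); box(near&(z<16)&(z>8),"bed")
u=np.arange(640)[None]; v=np.arange(400)[:,None]; win=(u>285)&(u<358)&(v>225)&(v<275)
zz=z[win]; print("hist",np.histogram(zz[(zz>60)&(zz<120)],bins=range(60,121,3)))
for uu in(300,310,320,330,340):
    col=[(vv,Q[vv,uu].round(1).tolist(),z[vv,uu].round(1)) for vv in range(224,240,2)]; print(uu,col[::1] if uu==320 else [x for x in col if x[2]>60][:1])
print(((T[:2]-[.5238,-.0208])@R.T)*1000)
E
```

```text
fixedjaw x -17.9 18.1 y 45.5 63.7 z 30.1
bed x -31.0 31.2 y 4.9 65.5 z 12.1
hist (array([   0,    0,    0,    0,    0,    0,    0,    0,   12,  152,  205,
       1384, 1723,    1,    0,    0,    0,    0,    0,    0]), array([ 60,  63,  66,  69,  72,  75,  78,  81,  84,  87,  90,  93,  96,
        99, 102, 105, 108, 111, 114, 117, 120]))
300 [(228, [-9.8, 42.4], np.float64(88.7))]
310 [(228, [-4.5, 42.5], np.float64(88.9))]
320 [(224, [0.8, 14.9], np.float64(11.4)), (226, [0.7, 43.0], np.float64(87.4)), (228, [0.7, 42.6], np.float64(89.3)), (230, [0.7, 43.0], np.float64(93.0)), (232, [0.7, 42.3], np.float64(93.9)), (234, [0.7, 42.0], np.float64(95.8)), (236, [0.7, 40.4], np.float64(94.7)), (238, [0.7, 39.4], np.float64(94.8))]
330 [(226, [6.0, 43.0], np.float64(87.6))]
340 [(226, [11.3, 42.8], np.float64(87.1))]
[ 0.08003458 24.44571463]
```

Call:
arm_command(
  xyz=[
    [0,1,-12],
    [0,0,-18],
    [0,0,-15],
    [0,0,-8],
    [0,0,-5],
    [0,0,-3],
    [0,0,-1],
    [0,0,0],
    [0,0,0],
  ],
  spin=[0,0,0,0,0,0,0,0,0],
)

```text
time: 24.15
tool_pos: [0.5192, 0.0032, 0.2022]
tool_rot: [3.141, 0.0, 1.764]
contact_force: [-0.1, -0.3, -1.3]
opening: 0.0459
grip_force: 14.9
```

Call:
arm_command(
  xyz=[
    [0,0,-1],
    [0,0,-1],
    [0,0,0],
    [0,0,0],
  ],
  spin=[0,0,0,0],
)

```text
time: 24.55
tool_pos: [0.519, 0.0032, 0.1997]
tool_rot: [3.142, 0.0, 1.764]
contact_force: [-0.1, 0.8, -0.7]
opening: 0.0457
grip_force: 14.9
```

Call:
arm_command(
  xyz=[
    [0,0,-1],
    [0,0,0],
    [0,0,0],
  ],
  spin=[0,0,0],
)

```text
time: 24.85
tool_pos: [0.5191, 0.0032, 0.1992]
tool_rot: [3.141, 0.0, 1.764]
contact_force: [-1.4, -0.0, 5.5]
opening: 0.046
grip_force: 14.9
```

Call:
arm_command(
  xyz=[
    [0,0,0],
    [0,0,0],
    [0,0,0],
    [0,0,0],
  ],
  spin=[0,0,0,0],
  jaw=0.35,
)

```text
time: 25.25
tool_pos: [0.519, 0.0032, 0.1986]
tool_rot: [-3.142, -0.0, 1.764]
contact_force: [0.4, -0.2, -1.4]
opening: 0.0617
grip_force: 0.0
```

Call:
arm_command(
  xyz=[
    [0,0,5],
    [0,0,15],
    [0,0,25],
    [1,-10,25],
    [4,-20,0],
    [4,-20,0],
    [3,-10,0],
    [0,0,0],
    [0,0,0],
  ],
  spin=[0,0,0,0,0,0,0,0,0],
)

```text
time: 26.15
tool_pos: [0.5308, -0.0565, 0.2685]
tool_rot: [-3.141, -0.001, 1.763]
contact_force: [0.4, 0.0, -0.0]
opening: 0.0622
grip_force: 0.0
```

```bash
cat > v.py <<'E'
from h import *
import sys
f=sys.argv[1]
c=cam("wrist"); save(c,f"pics/{f}.png"); np.savez(f+".npz",**c); P=cloud(c); s=observe();T=s["tool_pos"]
a=np.radians(11.15); R=np.array([[np.cos(a),np.sin(a)],[-np.sin(a),np.cos(a)]])
Q=((P[...,:2]-np.array([.5238,-.0208]))@R.T)*1000; z=P[...,2]*1000
H,S,V=cv2.split(cv2.cvtColor(c["img"],cv2.COLOR_RGB2HSV))
near=(abs(Q[...,0])<34)&(abs(Q[...,1])<75)&(np.arange(400)[:,None]<330)
def box(m,n,zz):
    k=max(cv2.findContours(m.astype(np.uint8),cv2.RETR_EXTERNAL,cv2.CHAIN_APPROX_NONE)[0],key=cv2.contourArea).reshape(-1,2)
    q=((plane(c,k,zz)[:,:2]-np.array([.5238,-.0208]))@R.T*1000).astype(np.float32); r=cv2.minAreaRect(q)
    print(n,k.mean(0).round(),[np.round(x,1) for x in r],"z",np.median(z[m]).round(1))
box(near&(Q[...,1]>35)&(abs(z-30)<3.5),"fixedjaw",.028)
box(near&(abs(Q[...,1]-22)<26)&(abs(z-31)<4)&(Q[...,1]<45),"watch",.029)
red=near&((H<8)|(H>172))&(S>130)
box(red&(z>58),"red",.062)
print("tcp",T,s["tool_rot"],"vise",((T[:2]-[.5238,-.0208])@R.T)*1000,s["time"],s["contact_force"])
E
python3 v.py w8
```

```text
fixedjaw [319.  88.] [array([ 0.1, 54.6]), array([17.9, 36.2]), np.float64(89.9)] z 30.1
watch [321. 135.] [array([ 0.2, 23.4]), array([39.5, 46.3]), np.float64(89.9)] z 31.1
red [319. 229.] [array([  0.1, -30.5]), array([16.2, 10.8]), np.float64(89.9)] z 64.0
tcp [ 0.53078181 -0.05618194  0.26851305] [-3.14095522e+00 -6.54886711e-04  1.76383320e+00] vise [ 7.92278901e-03 -3.60642120e+01] 26.2 [-0.2532786  -0.2388592   0.55666139]
```

View pics/w8.png

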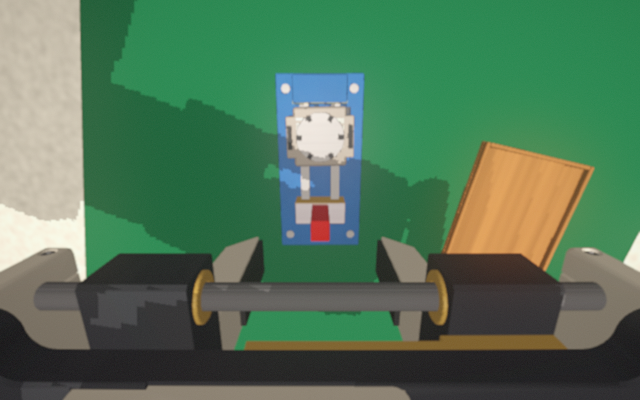

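The watch lies flat on the strips, disc at (320,135), about 2 mm short of the fixed jaw. The fin is at (319,229). I'll grip the fin next.

Call:
arm_command(
  xyz=[
    [-1,5,-10],
    [0,0,-20],
    [0,0,-15],
    [0,0,-7],
    [0,0,-3],
    [0,0,0],
  ],
  spin=[0,0,0,0,0,0],
  squeeze=25,
)

```text
time: 26.8
tool_pos: [0.53, -0.0514, 0.2135]
tool_rot: [-3.141, -0.0, 1.764]
contact_force: [-0.0, -0.4, -0.4]
opening: 0.0621
grip_force: 0.0
```

Call:
arm_command(
  xyz=[
    [0,0,0],
    [0,0,0],
    [0,0,0],
    [0,0,0],
    [0,0,0],
    [0,0,0],
  ],
  spin=[0,0,0,0,0,0],
  jaw=-1,
)

```text
time: 27.4
tool_pos: [0.53, -0.0518, 0.2138]
tool_rot: [3.141, 0.0, 1.764]
contact_force: [0.2, 0.4, 0.2]
opening: 0.0183
grip_force: 0.0
```

Call:
arm_command(
  xyz=[
    [0,0,0],
    [0,0,0],
    [0,0,0],
  ],
  spin=[0,0,0],
)

```text
time: 27.7
tool_pos: [0.53, -0.0518, 0.2138]
tool_rot: [-3.142, 0.0, 1.764]
contact_force: [-1.4, -0.3, 0.2]
opening: 0.0117
grip_force: 25.0
```

Call:
arm_command(
  xyz=[
    [0,2,0],
    [-1,2,0],
    [0,2,0],
    [-1,2,0],
    [0,2,0],
    [0,2,0],
    [-1,2,0],
    [0,2,0],
    [-1,2,0],
    [0,2,0],
    [0,0,0],
  ],
  spin=[0,0,0,0,0,0,0,0,0,0,0],
)

```text
time: 28.8
tool_pos: [0.526, -0.0314, 0.2138]
tool_rot: [3.142, -0.0, 1.764]
contact_force: [0.1, -2.8, 1.7]
opening: 0.0113
grip_force: 25.0
```

Call:
arm_command(
  xyz=[
    [0,1,0],
    [-1,2,0],
    [0,1,0],
    [0,1,0],
    [0,1,0],
    [0,0,0],
  ],
  spin=[0,0,0,0,0,0],
)

```text
time: 29.4
tool_pos: [0.5249, -0.0257, 0.2137]
tool_rot: [-3.141, -0.0, 1.764]
contact_force: [-1.2, -3.5, 1.5]
opening: 0.0114
grip_force: 25.0
```

Call:
arm_command(
  xyz=[
    [0,1,0],
    [0,0,0],
  ],
  spin=[0,0],
)

```text
time: 29.6
tool_pos: [0.5248, -0.0248, 0.2137]
tool_rot: [-3.141, -0.0, 1.764]
contact_force: [-2.5, -4.8, 2.3]
opening: 0.0121
grip_force: 25.0
```

Call:
arm_command(
  xyz=[
    [0,1,0],
    [0,0,0],
  ],
  spin=[0,0],
)

```text
time: 29.8
tool_pos: [0.5247, -0.0238, 0.2137]
tool_rot: [-3.141, -0.0, 1.764]
contact_force: [-3.3, -4.5, 2.8]
opening: 0.0119
grip_force: 25.0
```

Call:
arm_command(
  xyz=[
    [0,1,0],
    [0,0,0],
  ],
  spin=[0,0],
)

```text
time: 30.0
tool_pos: [0.5247, -0.0233, 0.2137]
tool_rot: [-3.14, 0.001, 1.764]
contact_force: [-3.6, -8.6, 2.3]
opening: 0.012
grip_force: 25.0
```

Call:
arm_command(
  xyz=[
    [0,1,0],
    [0,0,0],
  ],
  spin=[0,0],
)

```text
time: 30.2
tool_pos: [0.5247, -0.023, 0.2138]
tool_rot: [-3.14, 0.002, 1.764]
contact_force: [-3.3, -13.1, 2.4]
opening: 0.0118
grip_force: 25.0
```

Force has risen to 13 N, so the watch is clamped. Releasing the fin and looking.

Call:
arm_command(
  xyz=[
    [0,-1,0],
    [0,0,0],
  ],
  spin=[0,0],
)

```text
time: 30.4
tool_pos: [0.5246, -0.0234, 0.2137]
tool_rot: [-3.14, 0.0, 1.764]
contact_force: [-3.0, -9.0, 2.6]
opening: 0.0117
grip_force: 25.0
```

Call:
arm_command(
  xyz=[
    [0,0,0],
    [0,0,0],
    [0,0,0],
    [0,0,0],
  ],
  spin=[0,0,0,0],
  jaw=0.35,
)

```text
time: 30.8
tool_pos: [0.525, -0.0225, 0.2137]
tool_rot: [3.141, -0.0, 1.764]
contact_force: [-0.2, 0.3, 0.1]
opening: 0.0392
grip_force: 0.0
```

Call:
arm_command(
  xyz=[
    [0,0,10],
    [0,0,20],
    [2,-10,30],
    [3,-20,0],
    [2,-10,0],
    [0,0,0],
    [0,0,0],
  ],
  spin=[0,0,0,0,0,0,0],
)

```text
time: 31.5
tool_pos: [0.5317, -0.0626, 0.2732]
tool_rot: [-3.14, -0.001, 1.763]
contact_force: [-0.7, -0.3, -0.5]
opening: 0.0621
grip_force: 0.0
```

```bash
python3 v.py w9
```

```text
fixedjaw [321.  89.] [array([ 0.4, 49.3]), array([28.4, 45.6]), np.float64(89.8)] z 30.1
watch [321. 129.] [array([ 0.6, 20.4]), array([48.7, 46.1]), np.float64(89.8)] z 30.9
red [320. 173.] [array([ 0.3, -2.3]), array([14.9, 10.5]), np.float64(89.8)] z 64.0
tcp [ 0.53167794 -0.0623243   0.27312871] [-3.14017734e+00 -1.01135340e-03  1.76358238e+00] vise [ -0.30065704 -42.26392396] 31.55 [ 0.23437156 -0.55877864 -0.15649955]
```

View pics/w9.png

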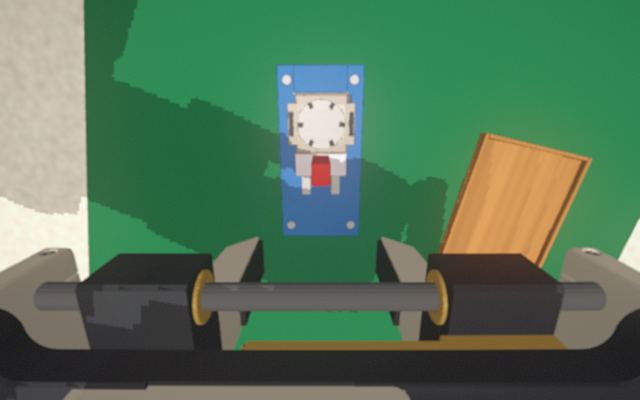

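The picture shows the sliding jaw snug against the watch, which is flush with the fixed jaw. The fin moved 28.2 mm, so the joint is at about 0.032. Now I'll return the cup.

Call:
arm_command(
  xyz=[
    [1,-10,0],
    [2,-20,0],
    [3,-25,0],
    [3,-30,0],
    [3,-30,0],
    [3,-30,0],
    [2,-25,0],
    [1,-18,0],
    [0,-10,0],
    [0,0,0],
    [0,0,0],
  ],
  spin=[-2,-3,-4,-4,-4,-4,-4,-3,0,0,0],
  squeeze=12,
)

```text
time: 32.65
tool_pos: [0.5499, -0.2601, 0.2735]
tool_rot: [-3.141, -0.001, 1.276]
contact_force: [-0.6, -0.1, 0.4]
opening: 0.0621
grip_force: 0.0
```

```bash
python3 - <<'E'
from h import *
s=observe();print(s["tool_pos"],s["tool_rot"])
c=cam("wrist"); 
H,S,V=cv2.split(cv2.cvtColor(c["img"],cv2.COLOR_RGB2HSV)); z=cloud(c)[...,2]
m=((H>20)&(H<36)&(S>110)&(z>.048)).astype(np.uint8)
for k in cv2.findContours(m,cv2.RETR_EXTERNAL,cv2.CHAIN_APPROX_NONE)[0]:
    if cv2.contourArea(k)>200: print(k.reshape(-1,2).mean(0),cv2.minEnclosingCircle((plane(c,k.reshape(-1,2),.056)[:,:2]*1000).astype(np.float32)))
E
```

```text
[ 0.5499394  -0.26008265  0.27351934] [-3.14085498e+00 -5.59104647e-04  1.27597113e+00]
[320.54878049 230.32926829] ((550.3300170898438, -260.6365966796875), 20.532920837402344)
```

Call:
arm_command(
  xyz=[
    [0,0,-15],
    [0,0,-20],
    [0,0,-17],
    [0,0,-10],
    [0,0,-4],
    [0,0,0],
    [0,0,0],
  ],
  spin=[0,0,0,0,0,0,0],
)

```text
time: 33.4
tool_pos: [0.5503, -0.2607, 0.2085]
tool_rot: [3.14, 0.0, 1.275]
contact_force: [-0.5, -0.2, 0.6]
opening: 0.0619
grip_force: 0.0
```

Call:
arm_command(
  xyz=[
    [0,0,0],
    [0,0,0],
    [0,0,0],
    [0,0,0],
    [0,0,0],
  ],
  spin=[0,0,0,0,0],
  jaw=-1,
)

```text
time: 33.9
tool_pos: [0.5501, -0.2608, 0.2081]
tool_rot: [3.141, 0.0, 1.275]
contact_force: [0.4, 0.2, 2.6]
opening: 0.04
grip_force: 12.0
```

Call:
arm_command(
  xyz=[
    [0,0,8],
    [0,0,20],
    [0,0,25],
    [0,0,27],
    [0,15,10],
    [-1,25,0],
    [-1,35,0],
    [-2,35,0],
    [-2,35,0],
    [-2,35,0],
    [-2,35,0],
    [-2,35,0],
    [-2,35,0],
    [-2,35,0],
    [-2,35,0],
  ],
  spin=[0,0,0,0,0,0,0,0,0,0,0,0,0,0,0],
)

```text
time: 35.4
tool_pos: [0.5309, 0.0965, 0.2972]
tool_rot: [-3.14, 0.0, 1.275]
contact_force: [-0.1, -0.5, -0.2]
opening: 0.0397
grip_force: 12.0
```

Call:
arm_command(
  xyz=[
    [-2,35,0],
    [-2,35,0],
    [-2,35,0],
    [-2,35,0],
    [-1,35,0],
    [-1,30,0],
    [0,25,0],
    [0,14,0],
    [0,5,0],
    [0,0,0],
    [0,0,0],
  ],
  spin=[0,0,0,0,0,0,0,0,0,0,0],
)

```text
time: 36.5
tool_pos: [0.522, 0.3423, 0.2975]
tool_rot: [-3.141, 0.001, 1.274]
contact_force: [-1.2, -0.0, 0.1]
opening: 0.0396
grip_force: 12.0
```

Call:
arm_command(
  xyz=[
    [0,2,-15],
    [0,0,-25],
    [0,0,-22],
    [0,0,-14],
    [0,0,-7],
    [0,0,-3],
    [0,0,-1],
    [0,0,-1],
    [0,0,0],
    [0,0,0],
  ],
  spin=[0,0,0,0,0,0,0,0,0,0],
)

```text
time: 37.5
tool_pos: [0.5221, 0.3453, 0.2103]
tool_rot: [3.141, -0.001, 1.275]
contact_force: [0.5, 0.0, -0.6]
opening: 0.0398
grip_force: 12.0
```

Call:
arm_command(
  xyz=[
    [0,0,-1],
    [0,0,0],
  ],
  spin=[0,0],
)

```text
time: 37.7
tool_pos: [0.522, 0.3452, 0.2088]
tool_rot: [3.141, -0.0, 1.275]
contact_force: [-0.2, 0.6, -2.1]
opening: 0.0399
grip_force: 12.0
```

Call:
arm_command(
  xyz=[
    [0,0,-1],
    [0,0,0],
  ],
  spin=[0,0],
)

```text
time: 37.9
tool_pos: [0.5221, 0.3453, 0.2081]
tool_rot: [3.141, -0.0, 1.275]
contact_force: [-0.8, -1.1, 1.9]
opening: 0.0399
grip_force: 12.0
```

Call:
arm_command(
  xyz=[
    [0,0,0],
    [0,0,0],
    [0,0,0],
    [0,0,0],
  ],
  spin=[0,0,0,0],
  jaw=0.3,
)

```text
time: 38.3
tool_pos: [0.522, 0.3452, 0.2076]
tool_rot: [3.142, 0.0, 1.275]
contact_force: [1.3, 0.2, 1.0]
opening: 0.0595
grip_force: 0.0
```

Call:
arm_command(
  xyz=[
    [0,0,10],
    [0,0,25],
    [0,0,30],
    [0,-10,20],
    [2,-30,0],
    [3,-40,0],
    [2,-40,0],
    [2,-40,0],
    [2,-40,0],
    [2,-40,0],
    [2,-40,0],
    [2,-40,0],
    [2,-40,0],
    [2,-40,0],
    [3,-40,0],
    [3,-40,0],
    [3,-40,0],
    [3,-40,0],
    [2,-40,0],
  ],
  spin=[0,0,0,0,0,0,0,0,0,0,0,0,0,0,0,0,0,0,0],
)

```text
time: 40.2
tool_pos: [0.557, -0.2565, 0.2937]
tool_rot: [3.14, 0.0, 1.275]
contact_force: [1.1, 0.4, -1.5]
opening: 0.0598
grip_force: 0.0
```

Call:
arm_command(
  xyz=[
    [2,-30,0],
    [1,-22,0],
    [0,-10,0],
    [0,0,0],
    [0,0,0],
  ],
  spin=[0,0,0,0,0],
  squeeze=20,
)

```text
time: 40.7
tool_pos: [0.56, -0.3159, 0.2929]
tool_rot: [-3.141, -0.001, 1.275]
contact_force: [-0.0, 0.5, -0.3]
opening: 0.0597
grip_force: 0.0
```

Call:
arm_command(
  xyz=[
    [1,-13,0],
    [0,0,-20],
    [0,0,-25],
    [0,0,-22],
    [0,0,-13],
    [0,0,-6],
    [0,0,0],
    [0,0,0],
  ],
  spin=[0,0,0,0,0,0,0,0],
)

```text
time: 41.5
tool_pos: [0.5614, -0.3299, 0.2077]
tool_rot: [3.14, 0.001, 1.275]
contact_force: [-0.1, 0.0, 0.2]
opening: 0.0596
grip_force: 0.0
```

Call:
arm_command(
  xyz=[
    [0,0,0],
    [0,0,0],
    [0,0,0],
    [0,0,0],
    [0,0,0],
    [0,0,0],
  ],
  spin=[0,0,0,0,0,0],
  jaw=-1,
)

```text
time: 42.1
tool_pos: [0.561, -0.3298, 0.2069]
tool_rot: [3.141, 0.0, 1.275]
contact_force: [-0.5, 0.2, 1.8]
opening: 0.0227
grip_force: 20.0
```

Call:
arm_command(
  xyz=[
    [0,0,8],
    [0,0,20],
    [0,0,25],
    [0,0,27],
    [0,15,10],
    [-2,25,0],
    [-3,35,0],
    [-3,35,0],
    [-3,35,0],
    [-3,35,0],
    [-3,35,0],
    [-3,35,0],
    [-3,35,0],
    [-3,35,0],
    [-3,35,0],
  ],
  spin=[0,0,0,0,0,0,0,0,0,0,0,0,0,0,0],
)

```text
time: 43.6
tool_pos: [0.5308, 0.0275, 0.2962]
tool_rot: [-3.14, 0.0, 1.275]
contact_force: [1.4, -0.8, -3.8]
opening: 0.0229
grip_force: 20.0
```

Call:
arm_command(
  xyz=[
    [-3,35,0],
    [-3,35,0],
    [-3,35,0],
    [-3,35,0],
    [-3,35,0],
    [-3,35,0],
    [-3,30,0],
    [-3,20,0],
    [-1,8,0],
    [0,0,0],
    [0,0,0],
  ],
  spin=[0,0,0,0,0,0,0,0,0,0,0],
)

```text
time: 44.7
tool_pos: [0.5067, 0.2926, 0.2964]
tool_rot: [-3.141, 0.001, 1.275]
contact_force: [0.1, 0.1, -3.4]
opening: 0.0227
grip_force: 20.0
```

Call:
arm_command(
  xyz=[
    [0,5,-15],
    [0,0,-25],
    [0,0,-22],
    [0,0,-14],
    [0,0,-7],
    [0,0,-3],
    [0,0,-1],
    [0,0,-1],
    [0,0,0],
    [0,0,0],
  ],
  spin=[0,0,0,0,0,0,0,0,0,0],
)

```text
time: 45.7
tool_pos: [0.5071, 0.2983, 0.2093]
tool_rot: [3.141, -0.001, 1.275]
contact_force: [0.4, -0.1, -3.2]
opening: 0.0227
grip_force: 20.0
```

Call:
arm_command(
  xyz=[
    [0,0,-1],
    [0,0,0],
    [0,0,0],
  ],
  spin=[0,0,0],
)

```text
time: 46.0
tool_pos: [0.507, 0.2982, 0.2078]
tool_rot: [3.141, -0.0, 1.275]
contact_force: [-0.0, 0.0, -3.6]
opening: 0.0229
grip_force: 20.0
```

Call:
arm_command(
  xyz=[
    [0,0,-1],
    [0,0,0],
    [0,0,0],
  ],
  spin=[0,0,0],
)

```text
time: 46.3
tool_pos: [0.5071, 0.2982, 0.2068]
tool_rot: [3.141, -0.0, 1.275]
contact_force: [-0.3, -0.2, -1.8]
opening: 0.0227
grip_force: 20.0
```

Call:
arm_command(
  xyz=[
    [0,0,0],
    [0,0,0],
    [0,0,0],
    [0,0,0],
  ],
  spin=[0,0,0,0],
  jaw=0.3,
)

```text
time: 46.7
tool_pos: [0.5071, 0.2982, 0.2069]
tool_rot: [3.141, -0.0, 1.275]
contact_force: [-0.0, 0.3, -0.2]
opening: 0.0504
grip_force: 0.0
```

Call:
arm_command(
  xyz=[
    [0,0,10],
    [0,0,25],
    [0,0,30],
    [0,0,15],
    [20,-14,0],
    [20,-15,0],
    [0,0,0],
    [0,0,0],
  ],
  spin=[0,0,0,0,0,0,0,0],
)

```text
time: 47.5
tool_pos: [0.547, 0.269, 0.2871]
tool_rot: [-3.141, -0.0, 1.274]
contact_force: [-0.6, -0.1, -0.4]
opening: 0.0598
grip_force: 0.0
```

```bash
python3 - <<'E'
from h import *
c=cam("wrist"); t=cam("top"); s=observe(); print(s["tool_pos"],s["time"])
H,S,V=cv2.split(cv2.cvtColor(c["img"],cv2.COLOR_RGB2HSV)); P=cloud(c); z=P[...,2]
big=lambda m:max(cv2.findContours(m.astype(np.uint8),cv2.RETR_EXTERNAL,cv2.CHAIN_APPROX_NONE)[0],key=cv2.contourArea).reshape(-1,2)
m=(H>20)&(H<36)&(S>110)
print("lid",cv2.minEnclosingCircle((plane(c,big(m&(z>.048)),.056)[:,:2]*1000).astype(np.float32)))
near=(abs(P[...,0]-.507)<.05)&(abs(P[...,1]-.298)<.04)
print("die",cv2.minEnclosingCircle((plane(c,big(near&~m&(z>.05)&(z<.07)),.059)[:,:2]*1000).astype(np.float32)))
im=np.zeros((600,640,3),np.uint8); im[:400]=c["img"]; im[400:]=cv2.resize(t["img"][135:245,180:532],(640,200)); cv2.imwrite("pics/end.png",im[:,:,::-1])
E
```

```text
[0.54639695 0.26961188 0.28687567] 47.6
lid ((522.01611328125, 345.75018310546875), 20.353147506713867)
die ((508.0968322753906, 299.0412902832031), 13.715187072753906)
```

View pics/end.png

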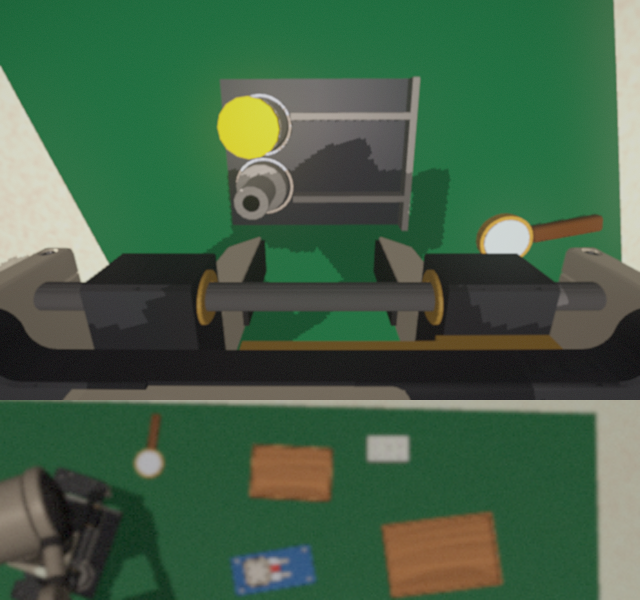

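The die (252,203) and cup (248,127) are back upright on their rings, each within about 2 mm of its starting spot. The watch is still clamped in the vise, and nothing touches the robot.

```bash
python3 -c "
from cell import *
print(hand_in())"
```

```text
the job is handed in; nothing more can be done
None
```

I've handed the job in: the watch is clamped caseback up in the vise, the die and cup stand upright within about 2 mm of where they started, and the loupe and battery box were left alone; no score was shown.

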